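# Pack the power diode clamp kit

## Robot

A 6-joint arm with a two-finger parallel gripper is mounted at the origin on the work surface. World frame = base frame: x ahead of the robot, y to its left, z up, the work surface at z = 0. Lengths are in m, angles in rad, forces in N, time in s.
With the tool pointing down it reaches from about 0.375 to 0.975 m from the base axis. Payload 3.8 kg.
Tool frame: the origin (TCP) lies midway between the tips of the shut fingers; the grasp point (between the pads) lies 19 mm behind it; z points along the fingers, y is the line along which they close (so a half turn about z gives the same grasp; the last joint's range is limited). The gripper opens to 88 mm and grips with 3 to 60 N. Pads are 18 mm wide; open, the fingers measure 123 mm over their backs; the gripper's body (75 mm by 187 mm) begins 45 mm behind the grasp point.
Start: joints at [-1.179, 0.264, 1.604, -0, 1.274, -0.037], TCP at [0.281, -0.614, 0.239] pointing down, gripper open.
Joint ranges: [-2.63, 2.63], [-0.94, 2.18], [0.31, 2.57], [-1.31, 4.45], [0, 2.66], [-2.55, 2.55]. Speed limits (rad/s): [2.57, 2.57, 3.14, 3.14, 3.14, 3.14].

## Interface

Orientations are given as a rotation vector (axis times angle).
In Python, from cell import manip, inverse_kinematics, cams, order gives the robot as it stands. Calls block until the motion is done:
- manip.move_pose(position, orientation): joint-space move of the TCP to a pose.
- manip.move_linear(position, rate=0.15, rot=None): straight line of the TCP; rot=None keeps the orientation; rate is the mean speed in m/s.
- manip.set_joints(angles): joint-space move.
- manip.set_gripper(opening, force=None): finger opening in m; force is the grip in N (None keeps the last); returns when the fingers have stopped.
- manip.dwell(seconds).
- inverse_kinematics(position, orientation): joint angles nearest the present ones, or None.
- manip.state(): the state.
- cams.capture(name): name is "scene" or "top" or "wrist"; returns a dict with "image" (400x640x3 uint8, blue, green, red), "z_map" (400x640 float32, m along the optical axis (not along the pixel's ray), 0 where there is no reading), "intrinsics" (3x3 intrinsics, pixels), "k1" (the pictures are not rectified: a ray, as slopes to the right and down, at radius r is drawn at 1 + k1 r^2 times it, then the intrinsics apply), "position" and "orientation" of the camera in the world; the wrist camera has in their place "T_tool_cam" (4x4, takes a point from camera to tool coordinates, whose origin is the TCP and whose axes are the flange's). Camera axes: x right, y down, z forward; pixel columns grow to the right and rows downward; lengths in m; the calibration is good to about 2 mm. A picture is of the moment at which its call begins: read the wrist's pose just before it.
A pose or a line that the arm cannot do raises manip.IKError and nothing moves.
- order.close_job(): hands the job in; it is judged then, once.
The state is a dict: "clock": time; "joint_pos": joint angles; "joint_velocities": joint speeds; "tau": joint torques, N m; "tool_pos": TCP position; "tcp_rot": TCP orientation; "contact_force": force on the tool from outside, world axes, zero at the start; "moment": the same for the moment, N m; "gripper_width": finger opening in m; "grasp_force": force on a finger pad.
Only numpy, scipy, OpenCV 4.12 (cv2) and the standard library are available. Lean on these libraries where they do the work, as an engineer would, in place of code of your own. Each camera call takes 0.05 s, during which the arm holds its last target. There are 200 camera calls.

## Task

Pack the diode clamp kit into the grey tray: put both conical spring washers over the post, first the one lying hollow side up and on top of it the one lying hollow side down, so that their wide rims meet; stand the larger heat sink upright in the middle of the square nest and the larger ceramic diode puck upright in the middle of the round nest. Leave the flat ring, the small heat sink and the small puck where they lie.

Things in the scene. Friction and masses are not known exactly. Their poses are not given: they have to be found in the camera images.
- arbor: Insert in the kit tray: aluminium plate 88 x 88 x 6 mm with an upright steel post in its middle, 14 mm across, its coned tip 50 mm above the plate's underside. Origin: centre of the underside, 5 mm above the table, z up. The three inserts stand in a row in the fixed tray, in any order, 100 mm apart; y of each runs along the row, x across it, away from the robot.
- square_nest: Insert in the kit tray (fixed, grey, 310 x 105 mm, rim 12 mm high): shallow black square nest, 88 x 88 mm outside, 78 x 78 mm inside, inner floor 5 mm above its underside, lip 7 mm above its underside. Origin: centre of its underside, 5 mm above the table, z up.
- round_nest: Insert in the kit tray: shallow black round nest, 88 mm across outside, 78 mm inside, inner floor 4 mm above its underside, lip 7 mm above its underside. Origin: centre of its underside, 5 mm above the table, z up.
- spring_dish: Conical steel spring washer lying hollow side UP, like a dish: 58 mm outside, 16 mm high, wall about 4 mm, hole 18 mm across. It stands on its small end (26 mm across) and widens upwards; the upper 8 mm of its outside is an upright rim 58 mm across. Loose, about 90 g. Origin: on its axis, at the underside as it lies; z up.
- spring_dome: The same conical steel spring washer lying hollow side DOWN, like a dome: 58 mm outside, 16 mm high, hole 18 mm across. The lower 8 mm of its outside is an upright rim 58 mm across; above that it narrows to 26 mm. Loose, about 90 g. Origin: on its axis, at the underside as it lies; z up.
- sink_large: The larger heat sink: aluminium block with a 46 x 46 mm base and 34 mm high, six upright fins running along its x axis. All four sides can be gripped. Loose, about 110 g. Origin: centre of its underside, z up.
- puck_large: The larger power diode puck: upright disc 52 mm across and 30 mm high, white ceramic between steel faces, copper on top. Loose, about 190 g. Origin: centre of its underside, z up.
- flat_ring: Look-alike that stays on the table: flat steel ring 58 mm across, hole 18 mm, 6 mm high all over, not conical. Origin: centre of its underside.
- sink_small: Look-alike that stays on the table: small heat sink, 28 x 28 mm base, 18 mm high, four fins. Origin: centre of its underside.
- puck_small: Look-alike that stays on the table: small diode puck, 32 mm across, 18 mm high. Origin: centre of its underside.

How it is judged:
At the end, for the whole second after the job is handed in: Hollow-up spring on the arbor plate, hollow-down spring rim to rim on it, both within 5 mm of the post axis and flat; large heat sink in the square nest, large puck in the round nest, upright, within 15 mm of centre; all at rest; the three look-alikes within 30 mm of their start (horizontal distance between each of spring_dish, spring_dome and arbor below 0.005 m and z of spring_dish in the frame of arbor between 0.004 and 0.009 m and angle between each of spring_dish, spring_dome, sink_large, puck_large's own z axis and vertical below 0.12 rad and linear speed of each of spring_dish, spring_dome, sink_large, puck_large below 0.02 m/s and z of spring_dome in the frame of arbor between 0.0195 and 0.025 m and horizontal distance between sink_large and square_nest below 0.015 m and z of sink_large in the frame of square_nest between 0.002 and 0.0065 m and horizontal distance between puck_large and round_nest below 0.015 m and z of puck_large in the frame of round_nest between 0.002 and 0.0065 m and distance of each of flat_ring, sink_small, puck_small from where it was at the start of the episode below 0.03 m); the robot touches nothing.
It also fails if it takes over 104 s, if anything falls off the work surface, if the arm or the gripper's body presses on something with over 40 N, if the wrist force passes 120 N, or if a joint passes its speed limit or range.

## Working session

There is one attempt and no reset: what is moved stays moved. The work goes in short steps, each a Python script; the robot and the scene stay as the last script left them, time stands still between calls to the robot, and variables do not carry over. Pictures are saved under pics/ and viewed, at most 14 in all, crops included, and the job is handed in when it is done.

```bash
ls; mkdir -p pics
python3 - <<'E'
from cell import manip, cams
import cv2, numpy as np
s=manip.state(); print(s['clock'],s['tool_pos'],s['tcp_rot'],s['gripper_width'])
for n in ['top','scene']:
    c=cams.capture(n); cv2.imwrite(f'pics/{n}0.png',c['image']); np.savez(f'{n}0.npz',**c)
    print(n,c['intrinsics'],c['k1'],c['position'],c['orientation'],(c['z_map']>0).mean())
E
```

```text
pics
0.0 [ 0.28037374 -0.61324149  0.23740722] [-3.06755275e+00 -6.68001683e-01  6.59204991e-04] 0.08776945915055268
top [[402.60226885   0.         313.35683272]
 [  0.         402.60226885 196.8138999 ]
 [  0.           0.           1.        ]] 0.015815341234980265 [0.41382764 0.00445699 0.9427963 ] [-2.1478498   2.11661689 -0.15846998] 0.9959453125
scene [[449.86229725   0.         315.82624796]
 [  0.         449.86229725 197.6575579 ]
 [  0.           0.           1.        ]] -0.11548886426243342 [ 0.97285713 -0.55958638  1.15271612] [-2.46703486 -0.86235248  0.22751451] 0.99624609375
```

View pics/top0.png

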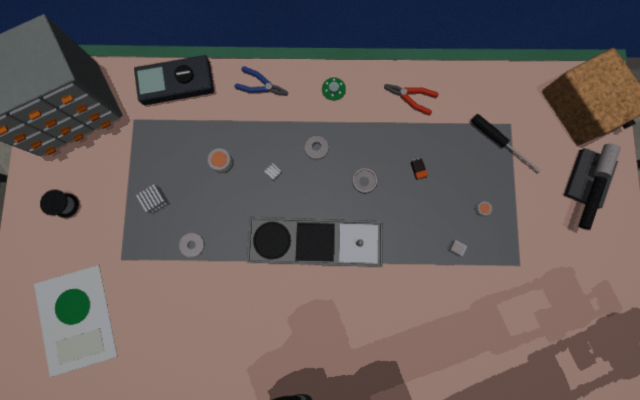

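View pics/scene0.png

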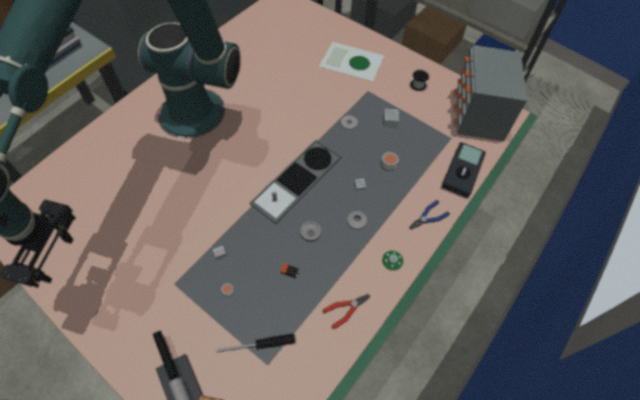

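Top view: x is up and y is left. The rings are at (192,245), (316,147) and (365,181), and the nests are at (272,240) round, (316,242) square and (359,243) post. The large sink is at (152,199) and the large puck at (220,160). Next I'll measure heights and look at enlarged crops.

```bash
cat > h.py <<'E'
import numpy as np, cv2
from scipy.spatial.transform import Rotation as R
def slopes(c,uv):
    d=np.array([c['k1'],0,0,0,0],float) if np.ndim(c['k1'])==0 else np.array(c['k1'])
    return cv2.undistortPoints(np.array(uv,float).reshape(-1,1,2),np.array(c['intrinsics']),d).reshape(-1,2)
def pose(c,T=None):
    if T is None: return R.from_rotvec(c['orientation']).as_matrix(),np.array(c['position'])
    return T[:3,:3],T[:3,3]
def wrist_T(s,c):
    T=np.eye(4);T[:3,:3]=R.from_rotvec(s['tcp_rot']).as_matrix();T[:3,3]=s['tool_pos']
    return T@np.array(c['T_tool_cam'])
def onplane(c,uv,z,T=None):
    M,p=pose(c,T); s=slopes(c,uv); d=np.c_[s,np.ones(len(s))]@M.T
    return p+d*((z-p[2])/d[:,2])[:,None]
def cloud(c,T=None):
    M,p=pose(c,T); h,w=c['z_map'].shape; v,u=np.mgrid[:h,:w]
    s=slopes(c,np.c_[u.ravel(),v.ravel()]); Z=c['z_map'].ravel()[:,None]
    return (np.c_[s*Z,Z]@M.T+p).reshape(h,w,3)
E
python3 - <<'E'
from h import *
c=dict(np.load('top0.npz')); P=cloud(c); z=P[...,2]
q={'ringA':(192,245),'ringB':(316,147),'ringC':(365,181),'sinkL':(152,199),'puckL':(220,160),'s1':(273,172),'s2':(459,248),'puckS':(485,209),'round':(272,240),'square':(316,242),'arbor':(359,243),'mat':(300,190),'mat2':(480,150),'mat3':(150,245)}
tiles=[]
for n,(u,v) in q.items():
    w=z[v-16:v+17,u-16:u+17]
    print(n,onplane(c,[(u,v)],0.02)[0].round(3),'z pct 5,50,80,95,99',np.percentile(w,[5,50,80,95,99]).round(4),'ctr',z[v,u].round(4))
    if len(tiles)<8: tiles.append(cv2.resize(c['image'][v-18:v+19,u-18:u+19],(196,196),interpolation=cv2.INTER_CUBIC))
cv2.imwrite('pics/crops.png',np.vstack([np.hstack(tiles[:4]),np.hstack(tiles[4:])]))
for n in ['ringA','ringB','ringC']:
    u,v=q[n]; print(n,(z[v,u-16:u+17]*1000).round().astype(int))
E
```

```text
ringA [0.448 0.292 0.02 ] z pct 5,50,80,95,99 [-0.0023  0.002   0.006   0.0079  0.0094] ctr -0.0007
ringB [0.683 0.012 0.02 ] z pct 5,50,80,95,99 [-0.0029  0.0007  0.0103  0.0149  0.0182] ctr -0.0024
ringC [ 0.602 -0.103  0.02 ] z pct 5,50,80,95,99 [-0.0028  0.0005  0.0064  0.0155  0.0179] ctr -0.0011
sinkL [0.553 0.392 0.02 ] z pct 5,50,80,95,99 [-0.0019  0.0053  0.0324  0.0353  0.0372] ctr 0.0355
puckL [0.648 0.239 0.02 ] z pct 5,50,80,95,99 [-0.0024  0.0019  0.0295  0.0314  0.0326] ctr 0.0314
s1 [0.621 0.112 0.02 ] z pct 5,50,80,95,99 [-0.0028  0.0001  0.0024  0.017   0.0198] ctr 0.0072
s2 [ 0.45  -0.314  0.02 ] z pct 5,50,80,95,99 [-0.0032 -0.0002  0.0027  0.0219  0.0237] ctr 0.0199
puckS [ 0.54  -0.377  0.02 ] z pct 5,50,80,95,99 [-0.0033 -0.0005  0.0018  0.0171  0.0188] ctr 0.0185
round [0.462 0.11  0.02 ] z pct 5,50,80,95,99 [0.0047 0.0086 0.0103 0.0123 0.0143] ctr 0.0095
square [0.459 0.009 0.02 ] z pct 5,50,80,95,99 [0.0067 0.0094 0.0108 0.0122 0.0137] ctr 0.0109
arbor [ 0.458 -0.089  0.02 ] z pct 5,50,80,95,99 [0.0077 0.0103 0.0118 0.0139 0.052 ] ctr 0.0516
mat [0.579 0.048 0.02 ] z pct 5,50,80,95,99 [-0.0033 -0.0003  0.0012  0.0025  0.0038] ctr -0.0023
mat2 [ 0.68  -0.373  0.02 ] z pct 5,50,80,95,99 [-0.0038 -0.0009  0.0006  0.0118  0.0209] ctr -0.0018
mat3 [0.447 0.388 0.02 ] z pct 5,50,80,95,99 [-0.0025  0.0004  0.0018  0.0031  0.0045] ctr -0.0014
ringA [  3   0   1   1   6   3 943   6   6   7   9   0   0   2   0   2  -1   1
   2   1   7   7   7   6 943   6   6   5   1   0   1  -1   2]
ringB [ -1  -2  -2   0   0   8   7  12  12  15  15  13   0   0  -1   1  -2   0
   2   1  -2  15  15 943  12  13  10  10   6  -1  -4  -2  -2]
ringC [ 0  4  1 -1 15 17  6  6  2  1 -5 -1  0 -1  1 -2 -1 -2 -4  3  0  0  2  5
  7  6  6 16 -2  0 -1  1 -4]
```

View pics/crops.png

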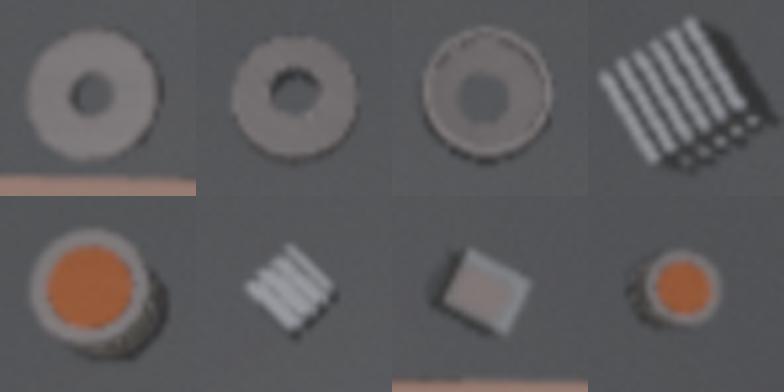

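Heights settle which part is which. Ring A (192,245) is 6 mm all over, so it's the flat ring. Ring B (316,147) is 15 mm high next to the hole, so it's the dome. Ring C (365,181) is high only at the rim, so it's the dish. The finned block at (152,199) is 34 mm high and 46 mm wide, the large sink. The puck at (220,160) is 30 mm high, the large puck.

Next: precise centres from masks, then wrist views of the post, dish and dome.

```bash
cat >> h.py <<'E'
def down(yaw): return (R.from_euler('z',yaw)*R.from_euler('x',np.pi)).as_rotvec()
def blob(mask,uv):
    m=mask.astype(np.uint8); n,l,st,ce=cv2.connectedComponentsWithStats(m)
    k=[i for i in range(1,n) if st[i,4]>20]; i=min(k,key=lambda i:np.hypot(*(ce[i]-uv)))
    cs,_=cv2.findContours((l==i).astype(np.uint8),cv2.RETR_EXTERNAL,cv2.CHAIN_APPROX_NONE)
    return max(cs,key=cv2.contourArea).reshape(-1,2).astype(float)
def circ(X):
    A=np.c_[2*X[:,:2],np.ones(len(X))]; s=np.linalg.lstsq(A,(X[:,:2]**2).sum(1),rcond=None)[0]
    return s[:2],np.sqrt(s[2]+s[0]**2+s[1]**2)
E
python3 - <<'E'
from h import *
from cell import manip, cams
c=dict(np.load('top0.npz')); z=cloud(c)[...,2]; zf=cv2.medianBlur(z.astype(np.float32),3)
for n,uv,th,h in [('puck',(220,160),.022,.03),('sink',(152,199),.02,.034),('dish',(365,181),.003,.014),('dome',(316,147),.003,.008),('flat',(192,245),.003,.006)]:
    ct=blob(zf>th,uv); X=onplane(c,ct,h); r=cv2.minAreaRect((X[:,:2]*1000).astype(np.float32))
    print(n,circ(X),'rect',np.round(r[0],1),np.round(r[1],1),round(r[2],1))
for u,v,h,n in [(360,243,.055,'post?')]: 
    ct=blob(zf>.03,(u,v)); print(n,len(ct),onplane(c,ct,.052).mean(0))
for n,uv,h in [('round',(272,240),.012),('square',(316,242),.012)]:
    g=c['image'].max(2); ct=blob(g<40,uv); X=onplane(c,ct,h); r=cv2.minAreaRect((X[:,:2]*1000).astype(np.float32)); print(n,r,circ(X))
hs=blob((c['image'].min(2)>150),(350,243)); X=onplane(c,hs,.011); print('plate',cv2.minAreaRect((X[:,:2]*1000).astype(np.float32)))
w=cams.capture('wrist'); print(np.round(w['T_tool_cam'],3),w['intrinsics'][0,0],w['k1'])
E
```

```text
puck (array([0.64868442, 0.23881995]), np.float64(0.025321919290194117)) rect [648.1 238.5] [51.5 49.4] 46.3
sink (array([0.55307441, 0.38972875]), np.float64(0.027238842372235315)) rect [553.6 389.8] [49.4 51.4] 31.3
dish (array([ 0.60651446, -0.10249831]), np.float64(0.02798771639662218)) rect [ 607.  -102.7] [54.  55.4] 90.0
dome (array([0.68653426, 0.01170297]), np.float64(0.027932760898698346)) rect [686.3  11.3] [54.5 55.2] 0.7
flat (array([0.45041867, 0.29750764]), np.float64(0.027552118177756973)) rect [450.8 297.6] [55.4 55.8] 47.2
post? 15 [ 0.45912299 -0.08682303  0.052     ]
round ((462.5372314453125, 111.79926300048828), (83.04753875732422, 82.56961822509766), 64.79737091064453) (array([0.46216416, 0.11175983]), np.float64(0.04105326925913096))
square ((460.72509765625, 11.908660888671875), (84.85485076904297, 83.9404296875), 88.97924041748047) (array([0.46054392, 0.01206174]), np.float64(0.047510626329979114))
plate ((459.3155212402344, -87.99412536621094), (81.0504150390625, 81.16677856445312), 88.9653091430664)
[[ 0.001 -0.947 -0.32   0.083]
 [ 1.     0.001  0.     0.   ]
 [-0.    -0.32   0.947 -0.144]
 [ 0.     0.     0.     1.   ]] 355.2726691767154 -0.023239040244903923
```

The sizes and 100 mm spacing check out, apart from mask shrinkage of about 1 px. Now wrist views over the post, dome and dish with the same tool pose, so calibration bias cancels.

Run:
```python
from h import *
from cell import manip, cams
ims=[]
for n,(x,y) in [('post',(.4593,-.0875)),('dome',(.6865,.0117)),('dish',(.6068,-.1026))]:
    z={'post':.17}.get(n,.13)
    manip.move_pose([x,y,z],down(np.pi/2)); manip.dwell(.2)
    s=manip.state(); w=cams.capture('wrist'); np.savez(f'w_{n}.npz',T=wrist_T(s,w),**w); ims.append(w['image'][:, 120:520])
    print(n,s['clock'],s['tool_pos'].round(4),s['contact_force'].round(2),s['joint_pos'].round(2))
    P=cloud(w,wrist_T(s,w)); print(np.nanpercentile(P[...,2],[2,30,60,90,99,99.9]).round(4))
cv2.imwrite('pics/w3.png',cv2.resize(np.hstack(ims),(800,267),interpolation=cv2.INTER_AREA))
```

```text
post 2.3667 [ 0.4595 -0.0881  0.1701] [-0.37 -0.3   0.07] [-0.24 -0.08  2.11 -0.    1.11 -0.24]
[-2.700e-03 -1.400e-03 -3.000e-04  2.489e-01  2.569e-01  3.145e-01]
dome 3.6 [0.6859 0.0108 0.131 ] [-0.63  0.14 -0.52] [-0.02  0.36  1.68 -0.    1.1  -0.02]
[-2.700e-03 -1.300e-03  2.000e-04  2.098e-01  2.179e-01  2.754e-01]
dish 4.4667 [ 0.6079 -0.1015  0.1302] [0.39 0.76 0.06] [-0.21  0.24  1.84  0.    1.06 -0.21]
[-0.0026 -0.0013  0.0009  0.209   0.217   0.2746]
```

View pics/w3.png

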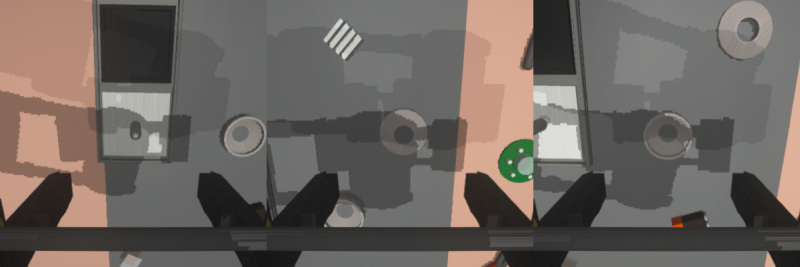

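Wrist views: post near (135,130), dome centred near (403,130) and dish near (668,135) in the montage, each under the shadow. I'll fit them from depth and ray casting.

Run:
```python
from h import *
from cell import manip
S=[manip.state()['tool_pos'] for _ in range(3)]; manip.dwell(.1); S+= [manip.state()['tool_pos']]; print(np.round(S,5))
for n,guess,lo,h,rad in [('dish',(.6068,-.1026),.010,.016,.04),('dome',(.6865,.0117),.004,.008,.04),('post',(.4593,-.0875),.025,.05,.02)]:
    c=dict(np.load(f'w_{n}.npz')); T=c['T']; P=cloud(c,T)
    m=(np.hypot(P[...,0]-guess[0],P[...,1]-guess[1])<rad)&(P[...,2]>lo)&(P[...,2]<.07)
    n8,l,st,ce=cv2.connectedComponentsWithStats(m.astype(np.uint8)); i=1+np.argmax(st[1:,4])
    ct=blob(l==i,ce[i]); Q=P[l==i]
    if n=='post':
        for a,b in [(.025,.035),(.035,.045),(.045,.049),(.05,.0525),(.0525,.06)]:
            q=Q[(Q[:,2]>a)&(Q[:,2]<b)]; print(a,len(q),q.mean(0).round(4) if len(q) else '',np.ptp(q[:,:2],axis=0).round(4) if len(q) else '')
        print('max z',Q[:,2].max())
    else:
        q=np.array([P[int(v),int(u)] for u,v in ct]); 
        print(n,'ray circ',circ(onplane(c,ct,h,T)),'depth circ',circ(q),cv2.minEnclosingCircle((Q[:,:2]*1e3).astype(np.float32)),'zmax',np.percentile(Q[:,2],[50,99]).round(4),ce[i].round(1))
```

```text
[[ 0.60773 -0.10147  0.13007]
 [ 0.60773 -0.10147  0.13007]
 [ 0.60773 -0.10147  0.13007]
 [ 0.60742 -0.10163  0.12989]]
dish ray circ (array([ 0.60819944, -0.10405475]), np.float64(0.028300250558874543)) depth circ (array([ 0.60819134, -0.10481785]), np.float64(0.02832703770054007)) ((608.2890014648438, -105.07754516601562), 29.005199432373047) zmax [0.0143 0.016 ] [322.4 203.3]
dome ray circ (array([0.68889455, 0.0103046 ]), np.float64(0.028184001541947546)) depth circ (array([0.68892656, 0.00985449]), np.float64(0.028231918357228016)) ((688.9037475585938, 9.581757545471191), 28.91253662109375) zmax [0.0101 0.0153] [325.4 196.8]
0.025 50 [ 0.4606 -0.085   0.0299] [0.0134 0.0069]
0.035 58 [ 0.4608 -0.0852  0.0398] [0.0138 0.0074]
0.045 73 [ 0.4604 -0.0884  0.0477] [0.0134 0.0136]
0.05 72 [ 0.4605 -0.0891  0.0511] [0.0102 0.0107]
0.0525 23 [ 0.4617 -0.089   0.0531] [0.007  0.0072]
max z 0.05435010664438761
```

The wrist estimates sit about (1.4, -2.2) mm from the top-camera ones. I'll find the wrist calibration bias by viewing the dish at two opposed yaws, where the bias flips sign.

```bash
cat >> h.py <<'E'
def ringview(w,T,guess,lo,h,rad=.04,hi=.07):
    P=cloud(w,T); m=(np.hypot(P[...,0]-guess[0],P[...,1]-guess[1])<rad)&(P[...,2]>lo)&(P[...,2]<hi)
    n,l,st,ce=cv2.connectedComponentsWithStats(m.astype(np.uint8)); i=1+np.argmax(st[1:,4]); ct=blob(l==i,ce[i])
    Q=P[l==i]; e=cv2.minEnclosingCircle((Q[:,:2]*1e3).astype(np.float32))
    return circ(onplane(w,ct,h,T)),np.array(e[0])/1e3,e[1]
E
python3 - <<'E'
from h import *
from cell import manip, cams
for yaw in [0,np.pi]:
    manip.move_pose([.6082,-.1048,.13],down(yaw)); manip.dwell(.4)
    s=manip.state(); w=cams.capture('wrist'); T=wrist_T(s,w)
    print(s['clock'],s['tool_pos'].round(4),ringview(w,T,(.6082,-.1048),.010,.016))
E
```

```text
6.4167 [ 0.6082 -0.1048  0.13  ] ((array([ 0.60855096, -0.10539455]), np.float64(0.028297986017706816)), array([ 0.60765912, -0.10539153]), 29.007051467895508)
9.5167 [ 0.6082 -0.1048  0.13  ] ((array([ 0.60685733, -0.10455766]), np.float64(0.02826159187852672)), array([ 0.60781268, -0.10457097]), 28.924373626708984)
```

The 3D circle centres agree within 0.5 mm: dish at (0.6077, -0.1050), and correcting for bias gives dome at (0.6884, 0.0097) and post at (0.4602, -0.0893). Now I'll pick the dish.

```bash
cat >> h.py <<'E'
from cell import manip
D=down(np.pi/2)
def rep(t):
    s=manip.state(); print(t,round(s['clock'],1),s['tool_pos'].round(4),'F',s['contact_force'].round(1),'w',round(s['gripper_width'],4),'g',round(s['grasp_force'],1)); return s
def pick(x,y,tip,force=20,rot=D,lift=.15):
    manip.set_gripper(.088); manip.move_pose([x,y,.12],rot); manip.move_linear([x,y,tip+.02],rate=.2)
    manip.move_linear([x,y,tip],rate=.06); rep('down'); manip.set_gripper(.02,force); rep('closed')
    manip.move_linear([x,y,lift],rate=.2); manip.dwell(.2); return rep('lifted')
E
python3 - <<'E'
from h import *
from cell import cams
pick(.6077,-.1050,.004)
manip.move_pose([.4602,-.0893,.15],D); manip.dwell(.3); s=rep('hover')
w=cams.capture('wrist'); T=wrist_T(s,w); np.savez('w_held.npz',T=T,**w); cv2.imwrite('pics/held.png',w['image'])
print(ringview(w,T,(.4602,-.0893),.145,.162,hi=.19))
E
```

```text
down 12.3 [ 0.6073 -0.1049  0.0036] F [0.5 0.4 0.5] w 0.0881 g 0.0
closed 12.9 [ 0.6079 -0.1051  0.0042] F [-0.9  0.7  1.7] w 0.0573 g 20.0
lifted 14.0 [ 0.6065 -0.1047  0.1479] F [-0.1  0.5 -0.3] w 0.0575 g 20.0
hover 14.9 [ 0.4613 -0.0895  0.1501] F [ 0.6  1.6 -0.7] w 0.0574 g 20.0
((array([ 0.46045064, -0.09112251]), np.float64(0.03552250087388086)), array([ 0.46034796, -0.08068951]), 38.93935775756836)
```

View pics/held.png

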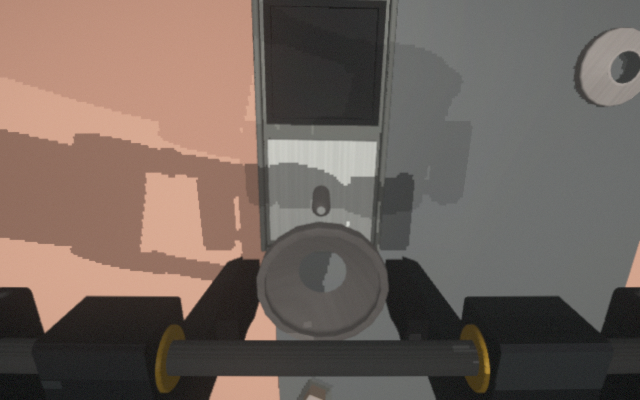

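The dish is held level, with its hole near (327,271) and the post tip at (321,209) below. Lowering with force checks.

```bash
cat >> h.py <<'E'
def lower(x,y,zs,fmax=8,rate=.06):
    for z in zs:
        manip.move_linear([x,y,z],rate=rate); s=rep(f'z{z:.3f}')
        if abs(s['contact_force'][2])>fmax or np.hypot(*s['contact_force'][:2])>fmax: print('STOP'); return False
    return True
E
python3 - <<'E'
from h import *
x,y=.4602,-.0893
manip.move_linear([x,y,.066],rate=.15); manip.dwell(.2); rep('above')
print(lower(x,y,[.058,.054,.049,.043,.035,.025,.0155]))
E
```

```text
above 15.9 [ 0.4613 -0.0896  0.0673] F [-0.7  0.3 -1.2] w 0.0574 g 20.0
z0.058 16.1 [ 0.4597 -0.0891  0.0575] F [ 0.2 -0.1 -1.3] w 0.0578 g 20.0
z0.054 16.4 [ 0.4599 -0.0892  0.0536] F [-0.5 -0.5 -1. ] w 0.0574 g 20.0
z0.049 16.6 [ 0.4598 -0.0892  0.0486] F [-0.8  0.7 -1.5] w 0.0578 g 20.0
z0.043 16.9 [ 0.4597 -0.0892  0.0424] F [-0.2  0.1 -0.7] w 0.0573 g 20.0
z0.035 17.2 [ 0.4596 -0.0892  0.0344] F [ 1.   0.2 -1. ] w 0.0574 g 20.0
z0.025 17.5 [ 0.4596 -0.0892  0.0243] F [ 0.1  0.  -1.1] w 0.0577 g 20.0
z0.015 17.8 [ 0.4599 -0.0892  0.0152] F [ 0.2  0.5 -0.2] w 0.0576 g 20.0
True
```

No contact on the way down. I'll release, verify, then pick the dome.

Run:
```python
from h import *
from cell import cams
x,y=.4602,-.0893
manip.set_gripper(.088); manip.move_linear([x,y,.17],rate=.2); manip.dwell(.4); s=rep('up')
w=cams.capture('wrist'); T=wrist_T(s,w); print('dish',ringview(w,T,(x,y),.0225,.027,hi=.031)); a=w['image']
pick(.6884,.0097,.002)
manip.move_pose([x,y,.17],D); manip.dwell(.3); rep('hover')
b=cams.capture('wrist')['image']; cv2.imwrite('pics/dd.png',cv2.resize(np.hstack([a[:,120:520],b[:,120:520]]),(800,400)))
```

```text
up 19.7 [ 0.4599 -0.0892  0.1694] F [-0.3 -0.1  0.5] w 0.0881 g 0.0
dish ((array([ 0.46024956, -0.08856109]), np.float64(0.028181220435594085)), array([ 0.4602132, -0.089263 ]), 28.930587768554688)
down 22.1 [0.6881 0.0098 0.0016] F [-1.  -0.3 -0.2] w 0.0878 g 0.0
closed 22.7 [0.6885 0.0097 0.0021] F [0.9 0.8 0.4] w 0.0561 g 20.0
lifted 23.8 [0.6871 0.0097 0.1477] F [-0.1 -0.3 -1.4] w 0.0564 g 20.0
hover 25.1 [ 0.461  -0.0891  0.1699] F [-0.4 -0.8 -0.5] w 0.056 g 20.0
```

View pics/dd.png

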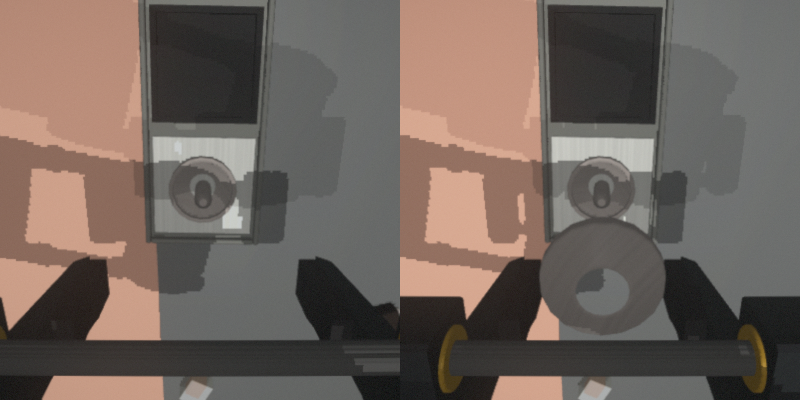

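The dish is seated: rim top at about 27 mm, centre (0.4602, -0.0893). The dome is held in the gripper. Lowering it now.

Run:
```python
from h import *
from cell import cams
x,y=.4602,-.0893
manip.move_linear([x,y,.066],rate=.15); manip.dwell(.2); rep('above')
if lower(x,y,[.058,.052,.047,.043,.039,.035,.0315,.0297]):
    manip.set_gripper(.088); rep('open'); manip.move_linear([x,y,.17],rate=.2); manip.dwell(.4); s=rep('up')
    w=cams.capture('wrist'); T=wrist_T(s,w); np.savez('w_st.npz',T=T,**w); P=cloud(w,T)
    print('dome',ringview(w,T,(x,y),.028,.035,hi=.06))
    m=np.hypot(P[...,0]-x,P[...,1]-y); k=(m<.013)&(m>.010); print('top ring z',np.percentile(P[k][:,2],[10,50,90]).round(4))
    k=m<.026; A=P[k&(m>.010)]; 
    for nm,q in [('+x',A[A[:,0]>x+.01]),('-x',A[A[:,0]<x-.01]),('+y',A[A[:,1]>y+.01]),('-y',A[A[:,1]<y-.01])]: print(nm,q[:,2].mean().round(4))
    cv2.imwrite('pics/stack.png',cv2.resize(w['image'][100:300,220:420],(500,500)))
```

```text
above 26.2 [ 0.4613 -0.0895  0.0672] F [ 0.6 -0.   0.3] w 0.0564 g 20.0
z0.058 26.4 [ 0.4596 -0.0892  0.0575] F [-0.5  0.1 -0.7] w 0.0563 g 20.0
z0.052 26.7 [ 0.4596 -0.0892  0.0514] F [-0.6 -0.6 -1.4] w 0.0564 g 20.0
z0.047 26.9 [ 0.4598 -0.0892  0.0466] F [-0.3  1.3 -0.5] w 0.056 g 20.0
z0.043 27.2 [ 0.4599 -0.0892  0.0427] F [ 0.6  0.6 -1.1] w 0.0564 g 20.0
z0.039 27.4 [ 0.4599 -0.0892  0.0387] F [-0.2 -0.5 -0.3] w 0.0565 g 20.0
z0.035 27.7 [ 0.4599 -0.0892  0.0347] F [-0.4 -0.2 -0.6] w 0.0563 g 20.0
z0.032 27.9 [ 0.4599 -0.0892  0.0312] F [0.2 0.2 0.1] w 0.0563 g 20.0
z0.030 28.2 [ 0.4601 -0.0893  0.0296] F [-0.3 -0.2 -0.4] w 0.056 g 20.0
open 28.8 [ 0.4602 -0.0893  0.0297] F [ 0.4  0.2 -0.1] w 0.088 g 0.0
up 30.1 [ 0.4599 -0.0892  0.1693] F [-0.5 -0.3 -0.5] w 0.0882 g 0.0
dome ((array([ 0.46070568, -0.08845709]), np.float64(0.028282143990857253)), array([ 0.46078183, -0.08920085]), 28.8468074798584)
top ring z [0.0098 0.0412 0.0423]
+x 0.075
-x 0.0761
+y 0.1902
-y 0.0329
```

The stack is seated: the dome's top ring is at about 42 mm and it's centred within 1 mm. Next the puck and the sink, each with a wrist check before gripping.

```bash
cat > pp.py <<'E'
from h import *
from cell import cams
def job(gx,gy,yaw,top,nx,ny,floor):
    rot=down(yaw); manip.set_gripper(.088); manip.move_pose([gx,gy,.14],rot); manip.dwell(.4); s=rep('look')
    w=cams.capture('wrist'); T=wrist_T(s,w); P=cloud(w,T); m=(np.hypot(P[...,0]-gx,P[...,1]-gy)<.045)&(abs(P[...,2]-top)<.005)
    n,l,st,ce=cv2.connectedComponentsWithStats(cv2.morphologyEx(m.astype(np.uint8),cv2.MORPH_CLOSE,np.ones((7,7))))
    i=1+np.argmax(st[1:,4]); Q=P[(l==i)&m]; r=cv2.minAreaRect((Q[:,:2]*1e3).astype(np.float32)); print(r)
    c=np.array(r[0])/1e3
    assert np.hypot(*(c-[gx,gy]))<.007 and 44<min(r[1]) and max(r[1])<56
    s=pick(*c,.008,25,rot,.12)
    assert s['gripper_width']>.04
    manip.move_pose([nx,ny,.10],D); manip.dwell(.2); rep('over')
    manip.move_linear([nx,ny,floor+.02],rate=.15); z=floor+.0088
    ok=lower(nx,ny,[z+.004,z]); 
    if ok: manip.set_gripper(.088); manip.move_linear([nx,ny,.15],rate=.2); rep('done')
    return ok
E
python3 - <<'E'
from pp import *
ok=job(.6500,.2370,np.pi/2,.030,.4633,.1102,.009)
if ok: job(.555,.388,np.deg2rad(121.4),.034,.4616,.0102,.010)
E
```

```text
look 32.1 [0.6501 0.2364 0.1403] F [ 0.  -0.2 -0.6] w 0.0881 g 0.0
((650.7785034179688, 237.41299438476562), (52.30681228637695, 51.03907775878906), 88.10567474365234)
down 33.8 [0.6504 0.2373 0.0075] F [0.5 0.  1. ] w 0.0882 g 0.0
closed 34.4 [0.6507 0.2374 0.0081] F [-0.7 -0.6  0.8] w 0.0513 g 25.0
lifted 35.3 [0.6492 0.2369 0.1174] F [-0.1 -0.8 -2.5] w 0.051 g 25.0
over 36.4 [0.4651 0.1109 0.1006] F [ 0.2 -0.1 -1.4] w 0.0512 g 25.0
z0.022 37.3 [0.4636 0.1103 0.0221] F [-0.5  0.1 -1.5] w 0.051 g 25.0
z0.018 37.6 [0.4631 0.1102 0.0177] F [ 0.3 -0.3 -2.3] w 0.051 g 25.0
done 39.1 [0.4625 0.11   0.149 ] F [-1.   0.8 -0.4] w 0.088 g 0.0
look 40.8 [0.5552 0.3873 0.1404] F [-0.4 -0.5  0.5] w 0.0883 g 0.0
((555.6552124023438, 390.00164794921875), (46.03952407836914, 46.52082824707031), 33.82546615600586)
down 42.4 [0.5553 0.3897 0.0075] F [-0.8 -1.2  0.4] w 0.088 g 0.0
closed 43.1 [0.5557 0.39   0.0081] F [ 0.3 -0.8  0.9] w 0.046 g 24.7
lifted 44.0 [0.5543 0.3891 0.1174] F [ 0.9  0.2 -1.3] w 0.0458 g 24.8
over 45.7 [0.4622 0.0109 0.1002] F [ 0.1  0.2 -1.7] w 0.046 g 24.8
z0.023 46.6 [0.4619 0.0102 0.0232] F [-0.1  0.  -1.3] w 0.0457 g 24.8
z0.019 46.8 [0.4615 0.0102 0.0187] F [ 0.   0.3 -1.3] w 0.0463 g 24.8
done 48.4 [0.4608 0.0102 0.1491] F [-0.8 -0.4 -1.3] w 0.0882 g 0.0
```

Both are placed. I'll raise the arm clear and check everything with the wrist and top cameras.

Run:
```python
from h import *
from cell import cams
manip.move_pose([.47,.0,.33],D); manip.dwell(.5); s=rep('view')
w=cams.capture('wrist'); T=wrist_T(s,w); P=cloud(w,T)
for n,(x,y),a,b in [('stack',(.4602,-.0893),.036,.047),('sink',(.4616,.0102),.034,.054),('puck',(.4633,.1102),.034,.045)]:
    m=(np.hypot(P[...,0]-x,P[...,1]-y)<.045)&(P[...,2]>a)&(P[...,2]<b); Q=P[m]
    r=cv2.minAreaRect((Q[:,:2]*1e3).astype(np.float32)); pl=np.linalg.lstsq(np.c_[Q[:,:2],np.ones(len(Q))],Q[:,2],rcond=None)[0]
    print(n,np.round(r[0],1),np.round(r[1],1),'z',np.percentile(Q[:,2],[10,50,90]).round(4),'slope',pl[:2].round(3))
for n,(x,y),h in [('round',(.4633,.1102),.012),('square',(.4616,.0102),.012)]:
    pass
manip.move_pose([.28,-.6,.24],s['tcp_rot']*0+down(.43)); manip.dwell(.3)
t=cams.capture('top'); zt=cv2.medianBlur(cloud(t)[...,2].astype(np.float32),3); 
c=dict(np.load('top0.npz')); z0=cv2.medianBlur(cloud(c)[...,2].astype(np.float32),3)
for n,uv,th,h in [('flat',(192,245),.003,.006),('sinkS',(273,172),.006,.018),('puckS',(485,209),.006,.018)]:
    a,b=[onplane(q,blob(zz>th,uv),h).mean(0) for q,zz in ((c,z0),(t,zt))]; print(n,(b-a).round(4))
cv2.imwrite('pics/final.png',np.vstack([cv2.resize(w['image'],(800,500))[100:420],cv2.resize(t['image'][200:280,230:400],(595,280))[:, :].copy() if 0 else cv2.resize(t['image'][200:280,220:420],(800,280))[:,:]]))
```

```text
view 49.6 [0.4699 0.     0.3296] F [ 0.1 -0.6  0.8] w 0.088 g 0.0
stack [460.8 -89.4] [49.  50.5] z [0.0365 0.0388 0.0415] slope [ 0.001 -0.005]
sink [462.    9.7] [46.1 46.6] z [0.0377 0.0423 0.0434] slope [-0.003  0.008]
puck [463.8 110.4] [50.6 51.5] z [0.0365 0.0376 0.0387] slope [-0.002 -0.004]
flat [0.0001 0.0004 0.    ]
sinkS [-0.0001  0.0001  0.    ]
puckS [0. 0. 0.]
```

View pics/final.png

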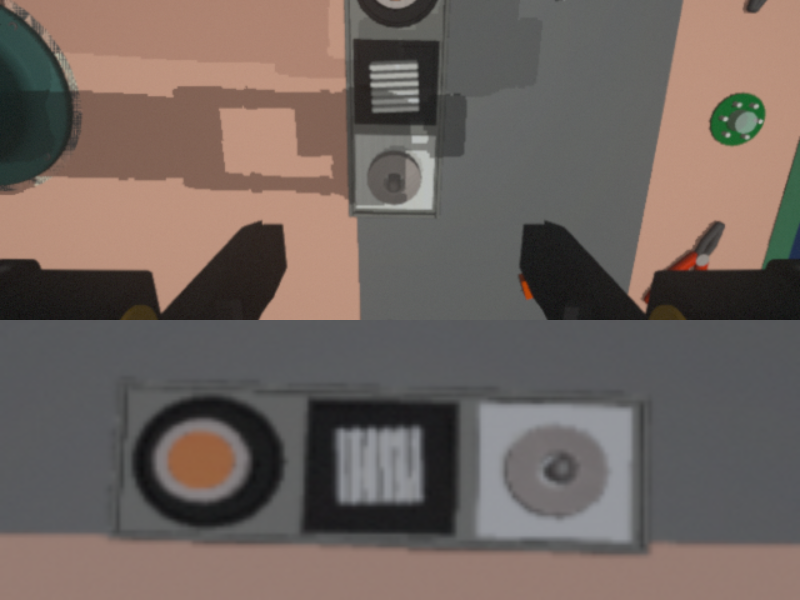

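The puck at (202,460) and the sink at (380,465) are centred in their nests, and the springs are stacked flat on the post at (557,468). Heights: sink top 43–44 mm, puck top 38–39 mm, dome upper surface up to about 42 mm. The look-alikes haven't moved. Handing in.

```bash
python3 -c "
from cell import order; print(order.close_job())"
```

```text
the job is handed in; nothing more can be done
None
```

The kit is packed and handed in at about 52 s on the robot's clock: both springs are rim to rim on the post, the large sink and large puck are centred in their nests, and the look-alikes are unmoved in the last pictures; the hand-in call gave no verdict.

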